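# Crack the sealed lid of the dry jar and hold it ajar

## Robot

A 7-joint arm with a two-finger parallel gripper is mounted at the origin on the work surface. World frame = base frame: x ahead of the robot, y to its left, z up, the work surface at z = 0. Lengths are in m, angles in rad, forces in N, time in s.
With the tool pointing down it reaches from about 0.4 to 0.9 m from the base axis. Payload 5.6 kg.
Tool frame: the origin (TCP) lies between the finger pads; the fingertips stand 17 mm ahead of it and the grasp point (between the pads) lies 2 mm behind it; z points along the fingers, y is the line along which they close (so a half turn about z gives the same grasp; the last joint's range is limited). The gripper opens to 92 mm and grips with 3 to 60 N. Pads are 20 mm wide; open, the fingers measure 128 mm over their backs; the gripper's body (75 mm by 189 mm) begins 69 mm behind the grasp point.
Start: joints at [1.12, 0.468, -0.012, 1.603, 0.006, 1.071, -0.056], TCP at [0.258, -0.597, 0.232] pointing down, gripper open.
Joint ranges: [-2.53, 2.53], [-0.31, 2.02], [-1.57, 1.55], [0.28, 2.44], [-1.29, 4.43], [0.15, 1.84], [-2.92, 2.92]. Speed limits (rad/s): [2.57, 2.57, 3.14, 3.14, 3.14, 3.14, 3.14].

## Interface

Orientations are given as a unit quaternion [x, y, z, w].
In Python, from plant import state, capture, close_job gives the robot as it stands.
- The arm moves only by the tool send_rows, never from a script. Its argument "increments" is a list of rows, each an object of numbers: "grip": the opening, from -1 (shut) to 1 (fully open); "dx", "dy", "dz": the shift along the tool's x, y, z in mm; "spin": the turn about the tool's z in rad. In form: [{"grip": .., "dx": .., "dy": .., "dz": .., "spin": ..}, ...]. A call has exactly 5 rows; each row shifts and turns the commanded pose from where the row before left it, along the tool's axes as they then stand; what a row does not reach is not made up. A row lasts 1/8 s, in which the tool goes at most 62.5 mm and 10.7 degrees, less where a joint would pass 70% of its speed; a pose out of reach is approached as far as the arm can. A call is refused whole if a number of a shift passes 62.5 or a number of a turn 0.188, either way. A call with a gripper value outside its range is refused whole. The fingers move at their own pace and stop on an object; the grip force is fixed at half the most. Time passes only in rows, so rows that do not move let the fingers close, or fill a call up. It gives the time, the measured TCP pose, the force, the opening and the grip force at its end, in the units of the state.
- state(): the state, without advancing time (a new reading comes with each control period).
- capture(name): name is "scene" or "top" or "wrist"; returns a dict with "frame" (384x512x3 uint8, red, green, blue), "camera_matrix" (3x3 intrinsics, pixels), "R" (3x3) and "t" (3): a world point X has camera coordinates R X + t. Camera axes: x right, y down, z forward; pixel columns grow to the right and rows downward; lengths in m; the calibration is good to about 2 mm. A picture is of the moment at which its call begins. There is no depth.
- close_job(): hands the job in; it is judged then, once.
The state is a dict: "clock": time; "qpos": joint angles; "dq": joint speeds; "joint_efforts": joint torques, N m; "ee_pos": TCP position; "orientation": TCP orientation; "ft_force": force on the tool from outside, world axes, zero at the start; "torque": the same for the moment, N m; "grip_width": finger opening in m; "gripper_force": force on a finger pad.
Only numpy, scipy, OpenCV 4.12 (cv2) and the standard library are available. Lean on these libraries where they do the work, as an engineer would, in place of code of your own. Each camera call takes 0.05 s, during which the arm holds its last target. There are 200 camera calls.

## Task

The dry jar on the steel counter is shut under a red sliding clamp jaw: slide the jaw all the way back, away from the jar, and leave it there. Then take the lid by its green grip, pull it straight up until its sticky seal lets go, without letting it fly up, and finish still holding it level over the jar, about two centimetres above where it sat and touching nothing but your gripper. Leave the bottles and the beaker standing where they are.

Things in the scene. Friction and masses are not known exactly. Their poses are not given: they have to be found in the camera images.
- station: Fixed clamp stand: dark steel base plate (x -90 to 90, y -87 to 198, 12 mm thick) with a white round jar (diameter 136, green band) and the red jaw. Origin on the jar's axis at table height, z up; the jaw stands on the +y side and slides along this y axis. The jar's rim is 102 mm above the origin.
- jaw (a joint): Travel of the red clamp jaw along the station's +y, away from the jar, in m: about 0 = lip over the lid (overlaps its edge by 14 mm), 0.045 = fully back at its stop; clear of the lid beyond 0.014. It drags with about 3 N of friction, has no spring and stays where it is left.
- jaw_grip (a point): Grip point on the jaw, moves with it: mid-plane of the upright black fin on its top, 12 mm thick along station y, 40 long (x), 38 high. 24 mm above the flat red lip the fin stands on, 14 mm below the fin's top, 141.5 mm above the table, 100 mm from the jar's axis at joint 0. The lip is 50 wide (x), reaches 38 mm from the fin's middle towards the jar, 1.5 mm above the lid.
- lid: Loose round white lid, about 0.18 kg: plate diameter 152, 6 thick, plug 15.5 deep below. Origin: centre of the plate's underside, 102 mm above the table; z up, x along the green grip on top (60 long, 14 thick in y, 38 high). The seal holds with 10 to 15 N (weight included) at first, fading within 5 mm, then nudges it up a little; clear of it 10 mm up. Let go, it sinks back onto the seal.
- lid_grip (a point): Point to grip on the lid: on the green grip's mid-plane, 30 mm above the lid's origin, 24 mm above the plate's top and 14 mm below the grip's top.
- green_cap_bottle: Bystander: white plastic bottle with green cap, diameter 70, height 190 mm; origin at the centre of its underside.
- amber_bottle: Bystander: amber glass bottle with black cap, diameter 60, height 150 mm; origin at the centre of its underside.
- beaker: Bystander: open glass beaker, diameter 68, height 90 mm; origin at the centre of its underside.
There are look-alikes about, which are no part of the job. Leave any blue, brown or purple look-alike of the lid alone.

How it is judged:
On the way, in this order (a step that is already met when the one before it is completed fails the run):
1. the jaw is slid back (more than 34 of its 45 mm) with the lid still seated (value of joint jaw above 0.034 m and z of lid in the frame of station below 0.106 m), for 0.2 s.
2. the lid is pulled free of its seal, more than 11 mm above its seat (value of joint jaw above 0.034 m and z of lid in the frame of station above 0.113 m), for 0.2 s.
At the end, for the whole second after the job is handed in: The fingers hold the lid still, 11 to 40 mm above its seat on the rim, within 25 mm of the jar's axis and level within 0.2 rad, touching neither jar nor jaw; the jaw is more than 34 mm back; each bystander stands upright within 30 mm of its place (all of step 2 and z of lid in the frame of station below 0.142 m and horizontal distance between lid and station below 0.025 m and angle between each of lid, green_cap_bottle, amber_bottle, beaker's own z axis and vertical below 0.2 rad and linear speed of lid below 0.03 m/s and contact force between lid and station below 0.2 N and contact force between the fingers and lid above 1 N and distance of each of green_cap_bottle, amber_bottle, beaker from where it was at the start of the episode below 0.03 m); the arm keeps its last pose, push and grip.
It fails at once if the lid flies up: more than 70 mm above its seat (z of lid in the frame of station above 0.172 m).
It fails at once if the green cap bottle is knocked over or shoved more than 30 mm (distance of green_cap_bottle from where it was at the start of the episode above 0.03 m or angle between green_cap_bottle's own z axis and vertical above 0.3 rad).
It fails at once if the amber bottle is knocked over or shoved more than 30 mm (distance of amber_bottle from where it was at the start of the episode above 0.03 m or angle between amber_bottle's own z axis and vertical above 0.3 rad).
It fails at once if the beaker is knocked over or shoved more than 30 mm (distance of beaker from where it was at the start of the episode above 0.03 m or angle between beaker's own z axis and vertical above 0.3 rad).
It also fails if it takes over 40 s, if anything falls off the work surface, if the arm or the gripper's body presses on something with over 40 N, if the wrist force passes 120 N, or if a joint passes its speed limit or range.

## Working session

There is one attempt and no reset: what is moved stays moved. The work goes in short steps, Python scripts to look and compute and a tool call to move; the robot and the scene stay as the last step left them, time stands still between calls to the robot, and variables do not carry over. Pictures are saved under pics/ and viewed, at most 10 in all, crops included, and the job is handed in when it is done.

Besides the shell and the picture viewer there is one more tool, called by a JSON object that holds its "name" and its "arguments", one argument or row to a line. send_rows: Moves the arm, as the interface text tells. Its arguments: {"type":"object","properties":{"increments":{"type":"array"}},"required":["increments"]}

```bash
mkdir -p pics
python3 - <<'E'
from plant import state,capture
import cv2,numpy as np,pickle
s=state();print({k:np.round(v,3).tolist() for k,v in s.items()})
d={n:capture(n) for n in("scene","top")}
pickle.dump(d,open("c.pkl","wb"))
for n in d:
  cv2.imwrite(f"pics/{n}.png",d[n]["frame"][:,:,::-1]); print(n,(-d[n]["R"].T@d[n]["t"]).round(3))
E
```

```text
{'clock': 0.0, 'qpos': [1.12, 0.468, -0.012, 1.604, 0.006, 1.071, -0.056], 'dq': [-0.002, 0.002, -0.001, -0.001, 0.001, -0.001, 0.001], 'joint_efforts': [-0.001, -52.057, -0.013, -24.375, -0.057, 0.017, 0.0], 'ee_pos': [0.257, -0.596, 0.231], 'orientation': [0.979, 0.202, -0.0, -0.001], 'ft_force': [0.63, -0.54, 0.601], 'torque': [0.0, -0.028, 0.039], 'gripper_force': 0.0, 'grip_width': 0.092}
scene [1.277 0.217 0.709]
top [0.372 0.01  1.203]
```

View pics/top.png

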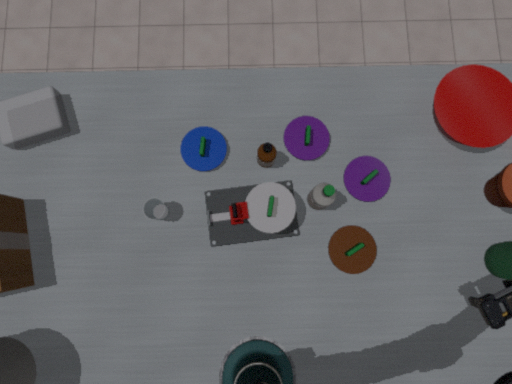

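View pics/scene.png

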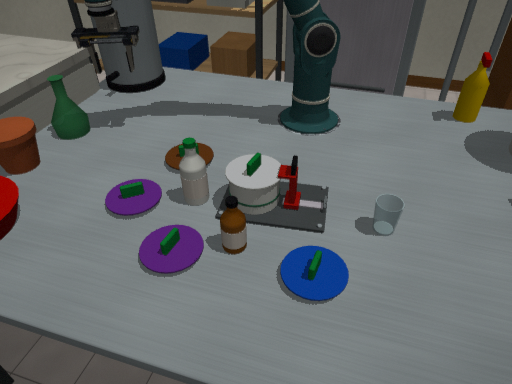

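The top view shows five lid-like discs. They are blue (204,149), purple (307,138), purple (367,179), brown (353,249) and white (270,208). Only the white one sits on the base plate with the red jaw (239,212), so it is the target. The green-cap bottle is at (324,193), the amber one at (267,154) and the beaker at (160,211).

```bash
cat > h.py <<'E'
import numpy as np,cv2
def ray(c,uv,z):
    K,R,t=[np.array(c[k],float) for k in("camera_matrix","R","t")]
    o=-R.T@t; d=R.T@np.linalg.inv(K)@np.array([uv[0],uv[1],1.]); return (o+d*(z-o[2])/d[2])
def blobs(m,amin=15):
    n,l,s,c=cv2.connectedComponentsWithStats(m.astype(np.uint8))
    return [(l==i,s[i],c[i]) for i in range(1,n) if s[i,4]>=amin]
E
python3 - <<'E'
import pickle,cv2,numpy as np
from h import *
d=pickle.load(open("c.pkl","rb"))
def pca(c,b,z):
    ys,xs=np.nonzero(b); P=np.array([ray(c,p,z)[:2] for p in zip(xs,ys)]); 
    r=cv2.minAreaRect((P*1000).astype(np.float32)); _,V=np.linalg.eigh(np.cov(P.T));v=V[:,1]
    return P.mean(0).round(4),np.round(np.degrees(np.arctan2(v[1],v[0])),1),np.round(r[0]),np.round(r[1]),round(r[2],1)
for n,roi in(("top",(195,175,345,250)),("scene",(170,130,345,260))):
    c=d[n];f=c["frame"];h=cv2.cvtColor(f,cv2.COLOR_RGB2HSV);H,S,V=[h[:,:,i].astype(int) for i in range(3)]
    R=np.zeros(H.shape,bool);x0,y0,x1,y1=roi;R[y0:y1,x0:x1]=1
    for nm,m,z in(("green",(H>40)&(H<80)&(S>130)&(V>60),.14),("red",((H<6)|(H>172))&(S>150)&(V>80),.1175),("white",(S<40)&(V>165),.108),("plate",(V<95)&(S<90),.012),("black",(V<45),.1555)):
        for b,s,ct in blobs(m&R): print(n,nm,s[4],s[:4],ct.round(1),*pca(c,b,z))
    cv2.imwrite(f"pics/{n}c.png",cv2.resize(f[y0:y1,x0:x1,::-1],None,fx=4.5,fy=4.5,interpolation=cv2.INTER_CUBIC))
c=d["top"]
for nm,p,z in(("gcap",(328,190),.19),("amber",(267,148),.15),("beaker",(160,211),.05)):print(nm,ray(c,p,z).round(3))
E
```

```text
top green 85 [324 185  10  11] [328.5 190.2] [ 0.5432 -0.217 ] 156.0 [ 544. -217.] [26. 29.] 87.1
top green 62 [268 197   6  19] [270.3 206.3] [ 0.4997 -0.0476] 170.4 [500. -48.] [ 9. 53.] 80.8
top red 211 [229 202  19  23] [239.4 212.7] [0.4853 0.0418] 150.7 [485.  44.] [61. 52.] 7.5
top plate 2687 [205 180 101  67] [244.8 217. ] [0.4827 0.0279] 88.3 [498.  -8.] [182. 317.] 6.3
top plate 408 [307 184  38  26] [326.3 200.6] [ 0.5299 -0.2356] 92.2 [ 544. -233.] [120.  82.] 88.9
top plate 18 [330 226  15  14] [336.1 231.5] [ 0.4303 -0.2614] 130.2 [ 430. -262.] [ 8. 62.] 40.7
top black 52 [232 203   6  15] [234.4 210.1] [0.489  0.0546] -170.2 [489.  54.] [41. 11.] 10.6
top black 96 [282 217  16  17] [290.9 227. ] [ 0.4382 -0.1031] 132.3 [ 437. -104.] [22. 58.] 47.4
scene green 69 [183 138  12   9] [188.7 140.9] [ 0.471  -0.2455] -142.8 [ 475. -246.] [40. 32.] 6.6
scene green 34 [179 145   6  11] [181.6 148.7] [ 0.512  -0.2467] -143.7 [ 517. -244.] [51. 11.] 32.6
scene green 71 [247 153  14  14] [253.4 159.3] [ 0.503 -0.048] 171.7 [502. -48.] [15. 62.] 83.1
scene green 47 [170 228   8  1
[... 1126 characters left out ...]
5.2 [503.  -6.] [199. 313.] 6.3
scene plate 389 [205 229  31  26] [219.5 242.1] [ 0.6874 -0.0769] -135.3 [690. -66.] [89. 61.] 57.6
scene black 15 [293 130  15   3] [300.  131.2] [0.3583 0.04  ] 87.0 [359.  40.] [39.  6.] 86.9
scene black 95 [291 156   7  19] [293.7 165.1] [0.5188 0.0612] -170.6 [518.  61.] [77. 13.] 10.0
scene black 229 [220 187  20  24] [228.7 201.2] [ 0.6908 -0.0425] -159.8 [682. -39.] [77. 38.] 6.9
scene black 65 [277 193   8  16] [280.3 200.4] [0.6554 0.0641] -164.5 [656.  64.] [49. 15.] 11.6
scene black 131 [246 221  77  12] [284.  226.2] [0.7302 0.0917] 96.2 [731.  91.] [  5. 155.] 6.2
gcap [ 0.536 -0.205  0.19 ]
amber [ 0.67  -0.042  0.15 ]
beaker [0.502 0.29  0.05 ]
```

View pics/topc.png

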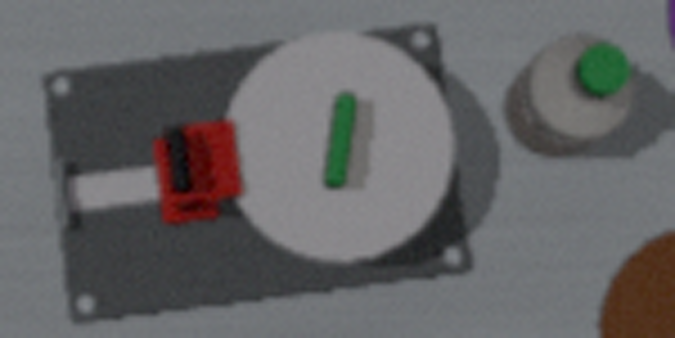

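{"name": "send_rows", "arguments": {
  "increments": [
    {"grip": 1,"dx": 0,"dy": 0,"dz": -8,"spin": 0.149},
    {"grip": 1,"dx": 0,"dy": 0,"dz": -8,"spin": 0.148},
    {"grip": 1,"dx": 20,"dy": -40,"dz": 0,"spin": 0},
    {"grip": 1,"dx": 20,"dy": -40,"dz": 0,"spin": 0},
    {"grip": 1,"dx": 20,"dy": -40,"dz": 0,"spin": 0}
  ]
}}

```text
clock: 0.72
ee_pos: [0.3044, -0.4692, 0.2471]
orientation: [0.998, 0.055, -0.0, -0.0]
ft_force: [0.5, 0.4, 0.8]
grip_width: 0.0919
gripper_force: 0.0
```

{"name": "send_rows", "arguments": {
  "increments": [
    {"grip": 1,"dx": 21,"dy": -43,"dz": 0,"spin": 0},
    {"grip": 1,"dx": 21,"dy": -43,"dz": 0,"spin": 0},
    {"grip": 1,"dx": 21,"dy": -43,"dz": 0,"spin": 0},
    {"grip": 1,"dx": 21,"dy": -43,"dz": 0,"spin": 0},
    {"grip": 1,"dx": 21,"dy": -43,"dz": 0,"spin": 0}
  ]
}}

```text
clock: 1.35
ee_pos: [0.3849, -0.2439, 0.2475]
orientation: [0.998, 0.055, -0.0, -0.0]
ft_force: [0.4, -0.1, -0.5]
grip_width: 0.092
gripper_force: 0.0
```

{"name": "send_rows", "arguments": {
  "increments": [
    {"grip": 1,"dx": 27,"dy": -57,"dz": 0,"spin": 0},
    {"grip": 1,"dx": 27,"dy": -57,"dz": 0,"spin": 0},
    {"grip": 1,"dx": 27,"dy": -57,"dz": 0,"spin": 0},
    {"grip": 1,"dx": 27,"dy": -57,"dz": 0,"spin": 0},
    {"grip": 1,"dx": 0,"dy": 0,"dz": 0,"spin": 0}
  ]
}}

```text
clock: 1.98
ee_pos: [0.4667, -0.0042, 0.2475]
orientation: [0.998, 0.06, 0.0, -0.001]
ft_force: [0.1, -0.5, -0.4]
grip_width: 0.0918
gripper_force: 0.0
```

Run:
```python
from plant import state,capture
import cv2
from h import *
c=capture("wrist");f=c["frame"];cv2.imwrite("pics/w1.png",f[:,:,::-1])
s=state();print(s["ee_pos"],s["orientation"],(-c["R"].T@c["t"]).round(3))
h=cv2.cvtColor(f,cv2.COLOR_RGB2HSV);H,S,V=[h[:,:,i].astype(int) for i in range(3)]
for nm,m,z in(("green",(H>40)&(H<80)&(S>130)&(V>60),.14),("red",((H<6)|(H>172))&(S>150)&(V>60),.1175),("black",(V<45),.1555)):
  for b,st,ct in blobs(m,150):
    ys,xs=np.nonzero(b);P=np.array([ray(c,p,z)[:2] for p in zip(xs,ys)]);r=cv2.minAreaRect((P*1000).astype(np.float32))
    print(nm,st,ct.round(),P.mean(0).round(4),np.round(r[0]),np.round(r[1]),round(r[2],1))
```

```text
[ 0.46608675 -0.00728831  0.2472586 ] [ 9.98335769e-01  5.76673043e-02 -3.75915652e-04 -1.83896459e-04] [0.54  0.005 0.401]
green [297 131  32  66 957] [312. 162.] [ 0.5024 -0.0471] [500. -47.] [14. 59.] 80.7
red [ 190  124   49   61 2126] [218. 154.] [0.4966 0.0383] [495.  42.] [57. 44.] 7.2
black [184 140  21  49 877] [194. 164.] [0.4919 0.0536] [491.  54.] [40. 17.] 6.3
black [    0   222   512   162 34938] [257. 317.] [ 0.348  -0.0163] [359. -14.] [177. 528.] 6.8
```

View pics/w1.png

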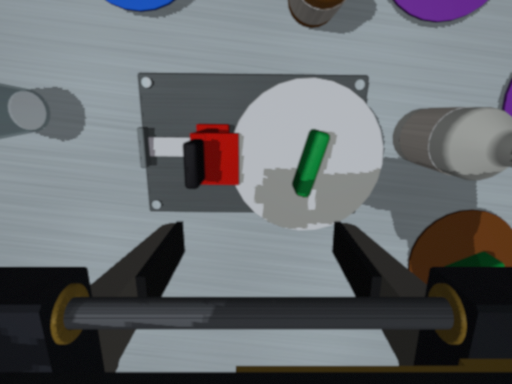

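The wrist view shows the black fin at (194,164) and the lid's green grip at (312,162). The fin is near (0.490, 0.054) and the lid near (0.500, -0.047). That puts them 101 mm apart, which matches the given 100. Next I'll move over the fin and descend.

{"name": "send_rows", "arguments": {
  "increments": [
    {"grip": 1,"dx": 16,"dy": -29,"dz": 0,"spin": 0},
    {"grip": 1,"dx": 15,"dy": -29,"dz": 0,"spin": 0},
    {"grip": 1,"dx": 0,"dy": 0,"dz": 20,"spin": 0},
    {"grip": 1,"dx": 0,"dy": 0,"dz": 20,"spin": 0},
    {"grip": 1,"dx": 0,"dy": 0,"dz": 0,"spin": 0}
  ]
}}

```text
clock: 2.65
ee_pos: [0.4892, 0.0499, 0.2061]
orientation: [0.999, 0.054, -0.002, 0.0]
ft_force: [0.1, 0.3, 0.6]
grip_width: 0.0915
gripper_force: 0.0
```

{"name": "send_rows", "arguments": {
  "increments": [
    {"grip": 1,"dx": 1,"dy": -4,"dz": 16,"spin": 0},
    {"grip": 1,"dx": 0,"dy": 0,"dz": 20,"spin": 0},
    {"grip": 1,"dx": 0,"dy": 0,"dz": 20,"spin": 0},
    {"grip": 1,"dx": 0,"dy": 0,"dz": 10,"spin": 0},
    {"grip": 1,"dx": 0,"dy": 0,"dz": 0,"spin": 0}
  ]
}}

```text
clock: 3.28
ee_pos: [0.4908, 0.0559, 0.1411]
orientation: [0.998, 0.055, -0.001, 0.0]
ft_force: [-0.5, 0.3, -0.4]
grip_width: 0.092
gripper_force: 0.0
```

{"name": "send_rows", "arguments": {
  "increments": [
    {"grip": -1,"dx": 0,"dy": 0,"dz": 0,"spin": 0},
    {"grip": -1,"dx": 0,"dy": 0,"dz": 0,"spin": 0},
    {"grip": -1,"dx": 0,"dy": 0,"dz": 0,"spin": 0},
    {"grip": -1,"dx": 0,"dy": 0,"dz": 0,"spin": 0},
    {"grip": -1,"dx": 0,"dy": 0,"dz": 0,"spin": 0}
  ]
}}

```text
clock: 3.9
ee_pos: [0.4911, 0.056, 0.1416]
orientation: [0.998, 0.055, 0.0, 0.0]
ft_force: [-0.1, -0.1, 0.7]
grip_width: 0.044
gripper_force: 0.0
```

{"name": "send_rows", "arguments": {
  "increments": [
    {"grip": -1,"dx": 0,"dy": 0,"dz": 0,"spin": 0},
    {"grip": -1,"dx": 0,"dy": 0,"dz": 0,"spin": 0},
    {"grip": -1,"dx": 0,"dy": 0,"dz": 0,"spin": 0},
    {"grip": -1,"dx": 0,"dy": 0,"dz": 0,"spin": 0},
    {"grip": -1,"dx": 0,"dy": 0,"dz": 0,"spin": 0}
  ]
}}

```text
clock: 4.53
ee_pos: [0.491, 0.0562, 0.1415]
orientation: [0.998, 0.055, -0.0, -0.0]
ft_force: [-0.3, 0.6, 0.3]
grip_width: 0.0118
gripper_force: 30.0
```

{"name": "send_rows", "arguments": {
  "increments": [
    {"grip": -1,"dx": 0,"dy": -8,"dz": 0,"spin": 0},
    {"grip": -1,"dx": 0,"dy": -10,"dz": 0,"spin": 0},
    {"grip": -1,"dx": 0,"dy": -10,"dz": 0,"spin": 0},
    {"grip": -1,"dx": 0,"dy": -10,"dz": 0,"spin": 0},
    {"grip": -1,"dx": 0,"dy": 0,"dz": 0,"spin": 0}
  ]
}}

```text
clock: 5.15
ee_pos: [0.4867, 0.0961, 0.1416]
orientation: [0.998, 0.056, 0.0, -0.001]
ft_force: [0.4, 2.7, -2.1]
grip_width: 0.0119
gripper_force: 30.0
```

{"name": "send_rows", "arguments": {
  "increments": [
    {"grip": -1,"dx": 0,"dy": -3,"dz": 0,"spin": 0},
    {"grip": -1,"dx": 0,"dy": -2,"dz": 0,"spin": 0},
    {"grip": -1,"dx": 0,"dy": -1,"dz": 0,"spin": 0},
    {"grip": -1,"dx": 0,"dy": 0,"dz": 0,"spin": 0},
    {"grip": -1,"dx": 0,"dy": 0,"dz": 0,"spin": 0}
  ]
}}

```text
clock: 5.78
ee_pos: [0.4865, 0.0974, 0.1415]
orientation: [0.999, 0.054, -0.0, 0.001]
ft_force: [1.2, -7.4, 1.3]
grip_width: 0.0117
gripper_force: 30.0
```

{"name": "send_rows", "arguments": {
  "increments": [
    {"grip": 1,"dx": 0,"dy": 0,"dz": 0,"spin": 0},
    {"grip": 1,"dx": 0,"dy": 0,"dz": 0,"spin": 0},
    {"grip": 1,"dx": 0,"dy": 0,"dz": 0,"spin": 0},
    {"grip": 1,"dx": 0,"dy": 0,"dz": 0,"spin": 0},
    {"grip": 1,"dx": 0,"dy": 0,"dz": 0,"spin": 0}
  ]
}}

```text
clock: 6.4
ee_pos: [0.4861, 0.0999, 0.1415]
orientation: [0.998, 0.055, -0.0, -0.0]
ft_force: [-0.1, -0.1, -0.7]
grip_width: 0.0594
gripper_force: 0.0
```

{"name": "send_rows", "arguments": {
  "increments": [
    {"grip": 1,"dx": 0,"dy": 0,"dz": -20,"spin": 0},
    {"grip": 1,"dx": 0,"dy": 0,"dz": -25,"spin": 0},
    {"grip": 1,"dx": 0,"dy": 0,"dz": -30,"spin": 0},
    {"grip": 1,"dx": 0,"dy": 0,"dz": -25,"spin": 0},
    {"grip": 1,"dx": 0,"dy": 0,"dz": 0,"spin": 0}
  ]
}}

```text
clock: 7.02
ee_pos: [0.4873, 0.1, 0.2432]
orientation: [0.998, 0.055, 0.002, -0.0]
ft_force: [0.3, 0.7, 0.2]
grip_width: 0.0916
gripper_force: 0.0
```

{"name": "send_rows", "arguments": {
  "increments": [
    {"grip": 1,"dx": 0,"dy": 35,"dz": 0,"spin": 0},
    {"grip": 1,"dx": 0,"dy": 35,"dz": 0,"spin": 0},
    {"grip": 1,"dx": 0,"dy": 35,"dz": 0,"spin": 0},
    {"grip": 1,"dx": 0,"dy": 38,"dz": 0,"spin": 0},
    {"grip": 1,"dx": 0,"dy": 0,"dz": 0,"spin": 0.135}
  ]
}}

```text
clock: 7.65
ee_pos: [0.5013, -0.0459, 0.2399]
orientation: [1.0, -0.017, -0.001, 0.0]
ft_force: [-0.8, 0.3, 0.2]
grip_width: 0.0919
gripper_force: 0.0
```

{"name": "send_rows", "arguments": {
  "increments": [
    {"grip": 1,"dx": 0,"dy": 0,"dz": 0,"spin": 0.135},
    {"grip": 1,"dx": 0,"dy": 0,"dz": 0,"spin": 0},
    {"grip": 1,"dx": 0,"dy": 0,"dz": 0,"spin": 0},
    {"grip": 1,"dx": 0,"dy": 0,"dz": 0,"spin": 0},
    {"grip": 1,"dx": 0,"dy": 0,"dz": 0,"spin": 0}
  ]
}}

```text
clock: 8.28
ee_pos: [0.502, -0.0424, 0.2415]
orientation: [0.997, -0.079, -0.0, 0.0]
ft_force: [-0.1, -0.2, -0.5]
grip_width: 0.0922
gripper_force: 0.0
```

Run:
```python
from plant import state,capture
import cv2
from h import *
for n in("wrist","top"):
  c=capture(n);f=c["frame"];cv2.imwrite(f"pics/{n}2.png",f[:,:,::-1])
  s=state();print(s["ee_pos"],s["orientation"],(-c["R"].T@c["t"]).round(3))
  h=cv2.cvtColor(f,cv2.COLOR_RGB2HSV);H,S,V=[h[:,:,i].astype(int) for i in range(3)]
  for nm,m,z in(("green",(H>40)&(H<80)&(S>130)&(V>40),.146),("red",((H<6)|(H>172))&(S>150)&(V>60),.1175),("black",(V<45),.1555)):
   for b,st,ct in blobs(m,50):
    ys,xs=np.nonzero(b);P=np.array([ray(c,p,z)[:2] for p in zip(xs,ys)]);r=cv2.minAreaRect((P*1000).astype(np.float32))
    print(n,nm,st,ct.round(),P.mean(0).round(4),np.round(r[0]),np.round(r[1]),round(r[2],1))
```

```text
[ 0.50198881 -0.0423766   0.24152217] [ 9.96851258e-01 -7.92941915e-02 -1.85424450e-05  1.75587878e-05] [ 0.574 -0.053  0.395]
wrist green [  18    0   40   47 1345] [38. 22.] [0.6643 0.0985] [663.  99.] [22. 32.] 83.7
wrist green [505  55   7  13  63] [509.  62.] [ 0.5805 -0.2508] [ 581. -250.] [9. 5.] 3.5
wrist green [ 457  111   55   46 1842] [487. 132.] [ 0.529  -0.2363] [ 530. -237.] [43. 37.] 28.0
wrist green [257 161  14  68 893] [263. 195.] [ 0.505  -0.0469] [504. -47.] [11. 60.] 80.8
wrist green [462 222  46  40 642] [485. 243.] [ 0.4281 -0.2389] [ 426. -238.] [23. 42.] 50.6
wrist red [ 108  176   68   75 2278] [145. 210.] [0.4997 0.0705] [500.  74.] [51. 76.] 27.2
wrist black [ 37   0  22  48 302] [48. 20.] [0.6607 0.0854] [659.  88.] [14. 30.] 80.9
wrist black [454 127  20  27 301] [462. 139.] [ 0.528  -0.2097] [ 526. -210.] [25. 12.] 14.2
wrist black [    0   212   512   172 33788] [250. 314.] [ 0.3926 -0.0173] [404. -24.] [515. 182.] 80.8
wrist black [447 219  56  42 914] [472. 237.] [ 0.4413 -0.2201] [ 442. -221.] [24. 43.] 40.1
[ 0.502031   -0.04240249  0.24158579] [ 9
[... 561 characters left out ...]
3 5279] [475. 106.] [ 0.8002 -0.6834] [ 804. -676.] [235. 263.] 82.6
top red [218 203  17  23 255] [227. 215.] [0.4797 0.0793] [482.  81.] [47. 64.] 89.7
top black [263 143   9  10  68] [267. 148.] [ 0.669  -0.0425] [670. -42.] [23. 27.] 88.6
top black [232 165  24  41 454] [245. 190.] [0.5471 0.0242] [561.  28.] [ 65. 116.] 88.9
top black [305 187  40 179 765] [325. 286.] [ 0.2783 -0.1891] [ 311. -188.] [480.  85.] 0.1
top black [267 264   7  39  80] [270. 285.] [ 0.2813 -0.039 ] [287. -40.] [102.  10.] 4.8
top black [ 233  304   55   80 1196] [260. 365.] [ 0.0759 -0.0076] [109. -34.] [118. 223.] 57.9
top black [495 372  17  12 131] [505. 379.] [ 0.0289 -0.6509] [  27. -649.] [24. 52.] 18.8
```

View pics/wrist2.png

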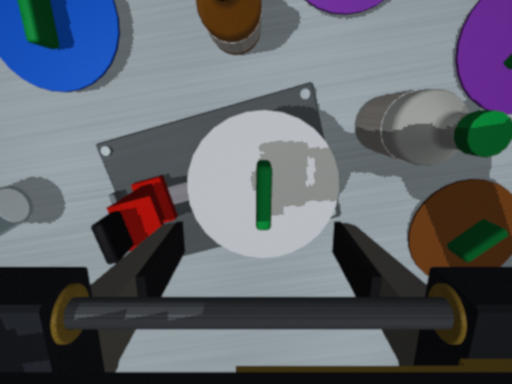

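The wrist view shows the jaw well back at (135,218), clear of the white lid. The green grip at (263,195) is upright in the image, so it lines up with the fingers. TCP needs about +4 mm in tool y and then about 111 mm down.

{"name": "send_rows", "arguments": {
  "increments": [
    {"grip": 1,"dx": 1,"dy": 4,"dz": 20,"spin": 0},
    {"grip": 1,"dx": 0,"dy": 0,"dz": 25,"spin": 0},
    {"grip": 1,"dx": 0,"dy": 0,"dz": 25,"spin": 0},
    {"grip": 1,"dx": 0,"dy": 0,"dz": 20,"spin": 0},
    {"grip": 1,"dx": 0,"dy": 0,"dz": 10,"spin": 0}
  ]
}}

```text
clock: 9.0
ee_pos: [0.5019, -0.0465, 0.1406]
orientation: [0.997, -0.079, -0.001, -0.0]
ft_force: [0.2, 0.9, 0.1]
grip_width: 0.0915
gripper_force: 0.0
```

{"name": "send_rows", "arguments": {
  "increments": [
    {"grip": 0,"dx": 0,"dy": 0,"dz": 10,"spin": 0},
    {"grip": -1,"dx": 0,"dy": 0,"dz": 0,"spin": 0},
    {"grip": -1,"dx": 0,"dy": 0,"dz": 0,"spin": 0},
    {"grip": -1,"dx": 0,"dy": 0,"dz": 0,"spin": 0},
    {"grip": -1,"dx": 0,"dy": 0,"dz": 0,"spin": 0}
  ]
}}

```text
clock: 9.62
ee_pos: [0.5026, -0.0466, 0.132]
orientation: [0.997, -0.08, 0.0, 0.0]
ft_force: [-0.5, -0.5, -0.5]
grip_width: 0.0436
gripper_force: 0.0
```

{"name": "send_rows", "arguments": {
  "increments": [
    {"grip": -1,"dx": 0,"dy": 0,"dz": 0,"spin": 0},
    {"grip": -1,"dx": 0,"dy": 0,"dz": 0,"spin": 0},
    {"grip": -1,"dx": 0,"dy": 0,"dz": 0,"spin": 0},
    {"grip": -1,"dx": 0,"dy": 0,"dz": 0,"spin": 0},
    {"grip": -1,"dx": 0,"dy": 0,"dz": 0,"spin": 0}
  ]
}}

```text
clock: 10.25
ee_pos: [0.5024, -0.0466, 0.1316]
orientation: [0.997, -0.08, -0.0, 0.0]
ft_force: [-0.2, -0.9, 0.1]
grip_width: 0.014
gripper_force: 30.0
```

{"name": "send_rows", "arguments": {
  "increments": [
    {"grip": -1,"dx": 0,"dy": 0,"dz": -1,"spin": 0},
    {"grip": -1,"dx": 0,"dy": 0,"dz": -1,"spin": 0},
    {"grip": -1,"dx": 0,"dy": 0,"dz": -1,"spin": 0},
    {"grip": -1,"dx": 0,"dy": 0,"dz": -1,"spin": 0},
    {"grip": -1,"dx": 0,"dy": 0,"dz": 0,"spin": 0}
  ]
}}

```text
clock: 10.88
ee_pos: [0.5023, -0.0465, 0.136]
orientation: [0.997, -0.08, -0.0, 0.0]
ft_force: [-0.9, -0.4, -1.5]
grip_width: 0.0138
gripper_force: 30.0
```

{"name": "send_rows", "arguments": {
  "increments": [
    {"grip": -1,"dx": 0,"dy": 0,"dz": -1,"spin": 0},
    {"grip": -1,"dx": 0,"dy": 0,"dz": -1,"spin": 0},
    {"grip": -1,"dx": 0,"dy": 0,"dz": -1,"spin": 0},
    {"grip": -1,"dx": 0,"dy": 0,"dz": -1,"spin": 0},
    {"grip": -1,"dx": 0,"dy": 0,"dz": -1,"spin": 0}
  ]
}}

```text
clock: 11.5
ee_pos: [0.5026, -0.0464, 0.1408]
orientation: [0.997, -0.08, 0.0, -0.0]
ft_force: [0.6, 0.3, -1.3]
grip_width: 0.0138
gripper_force: 30.0
```

{"name": "send_rows", "arguments": {
  "increments": [
    {"grip": -1,"dx": 0,"dy": 0,"dz": -1,"spin": 0},
    {"grip": -1,"dx": 0,"dy": 0,"dz": -2,"spin": 0},
    {"grip": -1,"dx": 0,"dy": 0,"dz": -2,"spin": 0},
    {"grip": -1,"dx": 0,"dy": 0,"dz": -2,"spin": 0},
    {"grip": -1,"dx": 0,"dy": 0,"dz": 0,"spin": 0}
  ]
}}

```text
clock: 12.12
ee_pos: [0.5025, -0.0465, 0.1478]
orientation: [0.997, -0.08, 0.0, 0.0]
ft_force: [-1.0, 1.1, -0.9]
grip_width: 0.0134
gripper_force: 30.0
```

{"name": "send_rows", "arguments": {
  "increments": [
    {"grip": -1,"dx": 0,"dy": 0,"dz": -2,"spin": 0},
    {"grip": -1,"dx": 0,"dy": 0,"dz": -2,"spin": 0},
    {"grip": -1,"dx": 0,"dy": 0,"dz": -1,"spin": 0},
    {"grip": -1,"dx": 0,"dy": 0,"dz": 0,"spin": 0},
    {"grip": -1,"dx": 0,"dy": 0,"dz": 0,"spin": 0}
  ]
}}

```text
clock: 12.75
ee_pos: [0.5023, -0.0465, 0.1525]
orientation: [0.997, -0.08, -0.0, 0.0]
ft_force: [-0.3, -0.2, -1.1]
grip_width: 0.0135
gripper_force: 30.0
```

Run:
```python
from plant import state,capture
import cv2
f=capture("scene")["frame"][110:270,150:350,::-1];g=cv2.imread("pics/scene.png")[110:270,150:350]
cv2.imwrite("pics/s3.png",cv2.resize(cv2.hconcat([g,f]),None,fx=2,fy=2,interpolation=cv2.INTER_CUBIC))
print(state())
```

```text
{'clock': 12.8, 'qpos': array([ 0.26568448,  0.35062085, -0.28496153,  2.00850924,  0.13504048,
        0.8002424 , -1.82719698]), 'dq': array([-1.49273312e-04, -1.62654551e-03,  6.91307451e-04, -1.74156381e-03,
       -8.17107268e-05, -7.91591744e-04,  7.74412980e-04]), 'joint_efforts': array([ 1.99497459e-03, -4.05847836e+01, -2.37282068e+00, -2.03090358e+01,
        1.25904070e-02, -7.62613979e-02, -2.33634310e-04]), 'ee_pos': array([ 0.50231906, -0.04651095,  0.15251369]), 'orientation': array([ 9.96831731e-01, -7.95392671e-02, -6.67231946e-05,  2.62484420e-05]), 'ft_force': array([ 0.47072519,  0.2653015 , -1.08533028]), 'torque': array([ 0.01876317,  0.01920535, -0.0520319 ]), 'gripper_force': 29.99401420354843, 'grip_width': 0.013647992660911094}
```

View pics/s3.png

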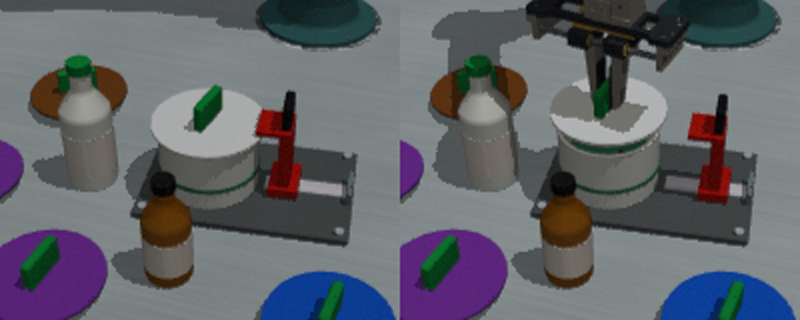

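In the side-by-side crop the lid (right half, (608,110)) is level and clear of the jar, with its plug visible below it. It rose about 7.5 px, roughly 21 mm. The jaw is back at (715,150) and both bottles in view are unmoved.

```bash
python3 -c "from plant import close_job;print(close_job())"
```

```text
the job is handed in; nothing more can be done
None
```

I handed the job in with the jaw slid back about 41 mm, where it met its stop. The lid is pulled free and held level about 21 mm above its seat; the bottles looked unmoved in the last picture, the beaker was out of that crop, and no verdict came back.

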